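# Smooth down the coping tiles of a model wall

## Robot

A 6-joint arm with a two-finger parallel gripper is mounted at the origin on the work surface. World frame = base frame: x ahead of the robot, y to its left, z up, the work surface at z = 0. Lengths are in m, angles in rad, forces in N, time in s.
With the tool pointing down it reaches from about 0.425 to 0.95 m from the base axis. Payload 3.5 kg.
Tool frame: the origin (TCP) lies midway between the tips of the shut fingers; the grasp point (between the pads) lies 19 mm behind it; z points along the fingers, y is the line along which they close (so a half turn about z gives the same grasp; the last joint's range is limited). The gripper opens to 85 mm and grips with 20 to 120 N. Pads are 22 mm wide; open, the fingers measure 114 mm over their backs; the gripper's body (76 mm by 85 mm) begins 54 mm behind the grasp point. The pads swing forward as they close: fully open they stand 13 mm farther back than shut.
Start: joints at [0.965, 0.286, 1.577, -0, 1.279, -0.15], TCP at [0.297, 0.606, 0.231] pointing down, gripper open.
Joint ranges: [-2.77, 2.77], [-0.9, 2.22], [0.21, 2.48], [-1.53, 4.67], [0.24, 2.81], [-2.84, 2.84]. Speed limits (rad/s): [2.79, 2.79, 3.14, 3.14, 3.14, 3.14].

## Interface

Orientations are given as a unit quaternion [x, y, z, w].
In Python, from plant import ctrl gives the robot as it stands.
- The arm moves only by the tool move_arm, never from a script. Its argument "plan" is a list of rows, each an object of numbers: "x", "y", "z": the shift along the tool's x, y, z in m; "yaw": the turn about the tool's z in rad; "fingers": the closure, from 0 (fully open) to 1 (shut). In form: [{"x": .., "y": .., "z": .., "yaw": .., "fingers": ..}, ...]. A call has 1 to 5 rows; each row is the pose to reach, as a shift and turn from the pose commanded when the call began, along the tool's axes at that moment; what a row does not reach only later rows make up. A row lasts 1/10 s, in which the tool goes at most 50 mm and 8.59 degrees, less where a joint would pass 70% of its speed; a pose out of reach is approached as far as the arm can. A call with a gripper value outside its range is refused whole. The fingers move at their own pace and stop on an object; "force" is the grip in N (left out, the last holds). Time passes only in rows, so rows that repeat a pose let the fingers close. It gives the time, the measured TCP pose, the force, the opening and the grip force at its end, in the units of the state.
- ctrl.get_state(): the state, without advancing time (a new reading comes with each control period).
- ctrl.read_camera(name): name is "scene" or "side" or "wrist"; returns the picture (384x512x3 uint8, red, green, blue); there is no depth.
- ctrl.camera_model(name): a dict with "intrinsics" (3x3 intrinsics, pixels), "cam_to_world" (4x4, takes a point from camera to world coordinates); the wrist camera has in their place "tool_from_camera" (4x4, takes a point from camera to tool coordinates, whose origin is the TCP and whose axes are the flange's). Camera axes: x right, y up, looking along -z (the intrinsics and any distortion apply to the point x, -y, -z); pixel columns grow to the right and rows downward; lengths in m; the calibration is good to about 2 mm. The wrist camera is an equidistant fisheye: a pixel r from the principal point sees the ray r / f radians off the axis. A picture is of the moment at which its call begins: read the wrist's pose just before it. camera_model takes no time and is no camera call.
- ctrl.sign_off(): hands the job in; it is judged then, once.
The state is a dict: "time": time; "qpos": joint angles; "dq": joint speeds; "joint_efforts": joint torques, N m; "eef_pos": TCP position; "tcp_rot": TCP orientation; "contact_force": force on the tool from outside, world axes, zero at the start; "wrist_torque": the same for the moment, N m; "opening": opening from 0.0 (shut) to 1.0 (fully open); "finger_force": force on a finger pad.
Only numpy, scipy, OpenCV 4.12 (cv2) and the standard library are available. Lean on these libraries where they do the work, as an engineer would, in place of code of your own. Each camera call takes 0.05 s, during which the arm holds its last target. There are 200 camera calls.

## Task

Shut the fingers and stroke the fingertips lightly along the top of the curved model wall, starting from the bare white end beside the red-brown tile and going to the far end, so that the six tiles that stand up are laid flat one after another. Do it in one stroke, keeping the fingertips down at the row until the last tile is flat; do not press hard and do not pull any tile up. Leave everything else where it stands and finish with the hand clear.

Things in the scene. Friction and masses are not known exactly. Their poses are not given: they have to be found in the camera images.
- wall: green-topped board 290 x 170 x 12 mm, fixed to the bench, with a low curved white wall (26 mm thick) carrying a row of six tiles. Origin: underside centre, z up. The row runs along board +x on an arc of radius 200 mm bending to +y: bare white end (30 mm), tile 1 (red-brown), tiles 2 to 6 (pale wood), bare end (14 mm). Bare ends and flat tiles: tops 61 mm above the bench
- row_start (a point): centre of the top face of the bare white end piece before tile 1 (61 mm above the bench): a flat place 30 x 30 mm level with the tiles when down, where a fingertip can be set down first. The whole wall sits on springy pads on the board: pressed down it yields about 1 mm per 4 N after the first 2 N, at most 6 mm, and rises again
- edge1 (a point): point fixed to the board: where the middle of the free edge of tile 1, top face, lies once the tile is fully down (61 mm above the bench; tiles are spaced 32 mm along the row, each hinged 29 mm before this point)
- tile1 (a joint): how far tile 1 stands up, rad (0 = flat; 0.22 to 0.38 at the start). Tile 29 mm long, 30 wide, 4 thick; hinged at its edge nearer row_start, so its other edge stands up. Stiff hinge, no spring: it stays where it is left. 1 to 3 N near the free edge, or a fingertip sliding up its slope, lays it down
- edge2 (a point): point fixed to the board: where the middle of the free edge of tile 2, top face, lies once the tile is fully down (61 mm above the bench; tiles are spaced 32 mm along the row, each hinged 29 mm before this point)
- tile2 (a joint): how far tile 2 stands up, rad (0 = flat; 0.22 to 0.38 at the start). Tile 29 mm long, 30 wide, 4 thick; hinged at its edge nearer row_start, so its other edge stands up. Stiff hinge, no spring: it stays where it is left. 1 to 3 N near the free edge, or a fingertip sliding up its slope, lays it down
- edge3 (a point): point fixed to the board: where the middle of the free edge of tile 3, top face, lies once the tile is fully down (61 mm above the bench; tiles are spaced 32 mm along the row, each hinged 29 mm before this point)
- tile3 (a joint): how far tile 3 stands up, rad (0 = flat; 0.22 to 0.38 at the start). Tile 29 mm long, 30 wide, 4 thick; hinged at its edge nearer row_start, so its other edge stands up. Stiff hinge, no spring: it stays where it is left. 1 to 3 N near the free edge, or a fingertip sliding up its slope, lays it down
- edge4 (a point): point fixed to the board: where the middle of the free edge of tile 4, top face, lies once the tile is fully down (61 mm above the bench; tiles are spaced 32 mm along the row, each hinged 29 mm before this point)
- tile4 (a joint): how far tile 4 stands up, rad (0 = flat; 0.22 to 0.38 at the start). Tile 29 mm long, 30 wide, 4 thick; hinged at its edge nearer row_start, so its other edge stands up. Stiff hinge, no spring: it stays where it is left. 1 to 3 N near the free edge, or a fingertip sliding up its slope, lays it down
- edge5 (a point): point fixed to the board: where the middle of the free edge of tile 5, top face, lies once the tile is fully down (61 mm above the bench; tiles are spaced 32 mm along the row, each hinged 29 mm before this point)
- tile5 (a joint): how far tile 5 stands up, rad (0 = flat; 0.22 to 0.38 at the start). Tile 29 mm long, 30 wide, 4 thick; hinged at its edge nearer row_start, so its other edge stands up. Stiff hinge, no spring: it stays where it is left. 1 to 3 N near the free edge, or a fingertip sliding up its slope, lays it down
- edge6 (a point): point fixed to the board: where the middle of the free edge of tile 6, top face, lies once the tile is fully down (61 mm above the bench; tiles are spaced 32 mm along the row, each hinged 29 mm before this point)
- tile6 (a joint): how far tile 6 stands up, rad (0 = flat; 0.22 to 0.38 at the start). Tile 29 mm long, 30 wide, 4 thick; hinged at its edge nearer row_start, so its other edge stands up. Stiff hinge, no spring: it stays where it is left. 1 to 3 N near the free edge, or a fingertip sliding up its slope, lays it down
- figure: small turned dark-wood figurine, 28 mm across, 48 mm tall, stands on the model's board; loose, to be left alone; origin at the centre of its underside
- tree: small green cone tree, 34 mm across, 66 mm tall, stands on the board; loose, to be left alone; origin at the centre of its underside
- barrel: small dark-wood barrel, 30 mm across, 32 mm tall, stands on the board; loose, to be left alone; origin at the centre of its underside
- bucket: white plastic bucket with lid, 114 mm across, 112 mm tall, on the bench; loose, to be left alone; origin at the centre of its underside
- clamp: spring clamp with red grips, about 135 mm long and 16 mm tall, lying on the bench; loose, to be left alone; origin at the centre of its underside
- brush: paint brush lying on the far part of the bench, loose, to be left alone
- glue: white glue bottle with red cap, 50 mm across, 140 mm tall, on the bench; loose, to be left alone; origin at the centre of its underside

How it is judged:
By the outcome, as a careful person would: the job done as asked, in the order asked, and still so for the second after the job is handed in, with the robot touching nothing.
It also fails if it takes over 38 s, if anything falls off the work surface, if the arm or the gripper's body presses on something with over 40 N, if the wrist force passes 120 N, or if a joint passes its speed limit or range.

## Working session

There is one attempt and no reset: what is moved stays moved. The work goes in short steps, Python scripts to look and compute and a tool call to move; the robot and the scene stay as the last step left them, time stands still between calls to the robot, and variables do not carry over. Pictures are saved under pics/ and viewed, at most 10 in all, crops included, and the job is handed in when it is done.

Besides the shell and the picture viewer there is one more tool, called after "Call:" as name([rows], argument=value, ...), one row to a line, values as JSON. move_arm: Moves the arm, as the interface text tells. Its arguments: {"type":"object","properties":{"plan":{"type":"array"},"force":{"type":"number"}},"required":["plan"]}

```bash
mkdir -p pics
python3 - <<'E'
from plant import ctrl
import cv2,numpy as np
s=ctrl.get_state();print(s)
for n in("scene","side","wrist"):
    im=ctrl.read_camera(n);cv2.imwrite(f"pics/{n}0.png",im[:,:,::-1])
    print(n,ctrl.camera_model(n))
E
```

```text
{'time': 0.0, 'qpos': array([ 9.65027583e-01,  2.87158533e-01,  1.57815430e+00,  1.05618329e-05,
        1.27856674e+00, -1.50009807e-01]), 'dq': array([-0.00280234,  0.00023255, -0.00138433, -0.00235112,  0.00150861,
       -0.0005438 ]), 'joint_efforts': array([ 5.70411103e-04, -4.05974579e+01, -2.92633009e+01, -2.18495247e-04,
        5.87600793e-03, -1.56659208e-06]), 'eef_pos': array([0.29670653, 0.60558127, 0.22996421]), 'tcp_rot': array([ 2.25913662e-01,  9.74146657e-01, -1.06091626e-03, -4.26588126e-04]), 'contact_force': array([ 0.67020066,  0.39490275, -0.29168516]), 'wrist_torque': array([-0.00933294,  0.00949491,  0.00354547]), 'finger_force': 0.0, 'opening': 0.9996390784451927}
scene {'intrinsics': array([[488.00131327,   0.        , 251.42169952],
       [  0.        , 488.00131327, 195.42467022],
       [  0.        ,   0.        ,   1.        ]]), 'cam_to_world': array([[-0.19126425, -0.66310948,  0.72367382,  1.45223001],
       [ 0.98134771, -0.14372903,  0.12766615,  0.13025491],
       [ 0.0193563 ,  0.73459361,  0.6782312 ,  0.97358156],
       [ 0.        ,  0. 
[... 312 characters left out ...]
0.35251579, -0.640733  , -0.76334916],
       [-0.01745683,  0.86805311,  0.49616435,  0.62273974],
       [ 0.        ,  0.        ,  0.        ,  1.        ]])}
wrist {'intrinsics': array([[297.31863964,   0.        , 260.89777548],
       [  0.        , 297.31863964, 194.79202799],
       [  0.        ,   0.        ,   1.        ]]), 'tool_from_camera': array([[-9.88656143e-04,  9.62001556e-01,  2.73042174e-01,
         7.01368835e-02],
       [ 9.99999509e-01,  9.67600820e-04,  2.11770085e-04,
        -3.77002159e-04],
       [-6.04726798e-05,  2.73042249e-01, -9.62002041e-01,
        -1.42554465e-01],
       [ 0.00000000e+00,  0.00000000e+00,  0.00000000e+00,
         1.00000000e+00]])}
```

View pics/scene0.png

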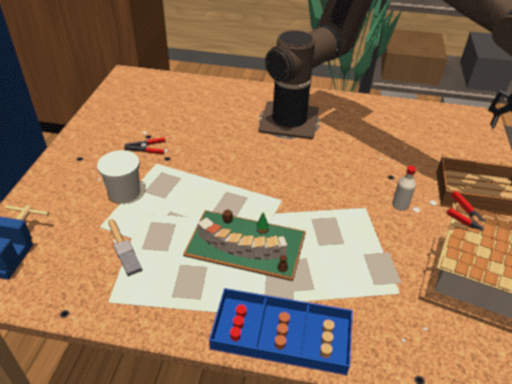

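View pics/side0.png

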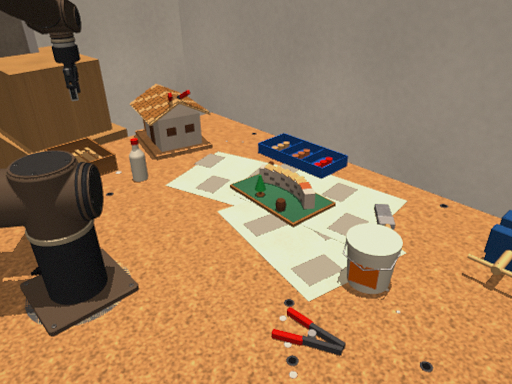

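The board is at about (246,243) in the scene view, with the red-brown tile at its left end near (207,222). In the side view the tile is at the right end, near (305,185). I'll zoom in on both.

Run:
```python
import cv2,numpy as np
a=cv2.imread("pics/scene0.png")[200:285,175:315];b=cv2.imread("pics/side0.png")[150:230,220:345]
A=cv2.resize(a,(840,510),interpolation=cv2.INTER_CUBIC)[:, :800];
cv2.imwrite("pics/cA.png",A)
cv2.imwrite("pics/cB.png",cv2.resize(b,None,fx=6,fy=6,interpolation=cv2.INTER_CUBIC))
```

```text
(no output)
```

View pics/cA.png

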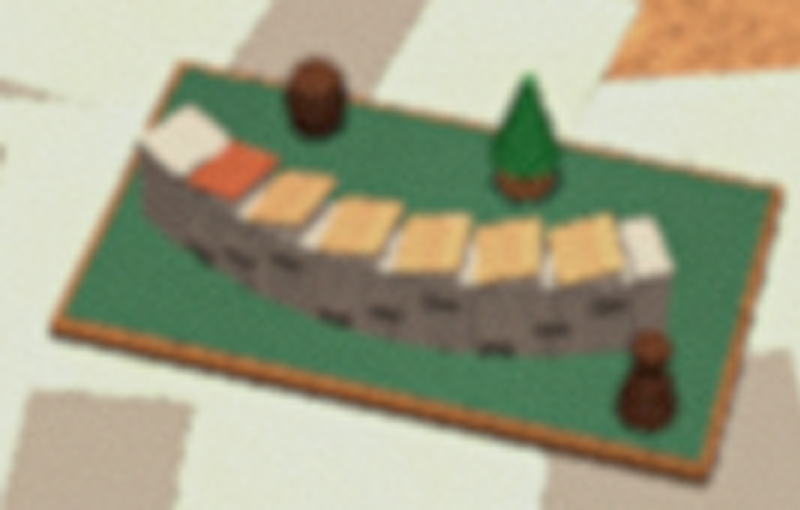

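View pics/cB.png

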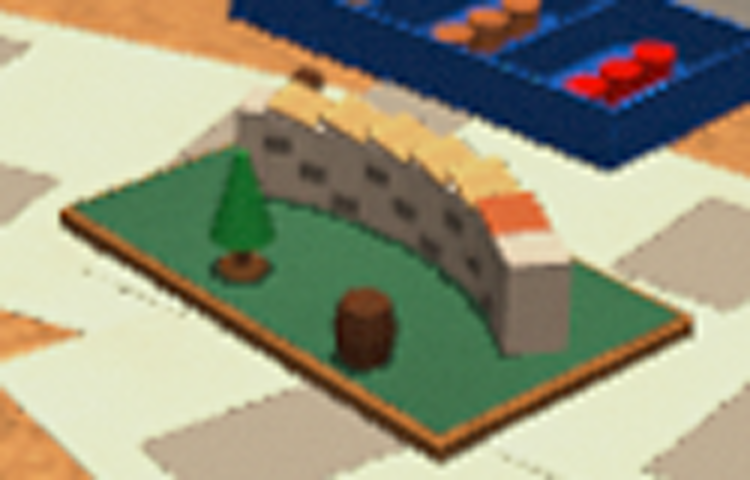

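The crops show the board corners, the white start piece at about (187,140) in crop A, and the white far piece at about (647,247). Next I'll fit the board pose from both cameras and estimate the arc.

```bash
cat > h.py <<'E'
import numpy as np
from plant import ctrl
from scipy.spatial.transform import Rotation as R
def ray(n,uv,st=None):
    m=ctrl.camera_model(n);K=m["intrinsics"];d=np.array([(uv[0]-K[0,2])/K[0,0],(uv[1]-K[1,2])/K[1,1]])
    if n=="wrist":
        r=np.hypot(*d);v=np.r_[d/r*np.sin(r),np.cos(r)]*[1,-1,-1]
        T=np.eye(4);T[:3,:3]=R.from_quat(st["tcp_rot"]).as_matrix();T[:3,3]=st["eef_pos"];T=T@m["tool_from_camera"]
    else: v=np.r_[d,1]*[1,-1,-1];T=m["cam_to_world"]
    return T[:3,3],T[:3,:3]@v
def hit(n,uv,z,st=None):
    o,v=ray(n,uv,st);return (o+v*(z-o[2])/v[2])[:2]
E
python3 - <<'E'
from h import *
from scipy.optimize import least_squares
A=lambda u,v:(175+u/6-.4,200+v/6-.4)
B=lambda u,v:(220+u/6-.4,150+v/6-.4)
L=[("scene",A(180,63),(-.145,.085)),("scene",A(780,188),(.145,.085)),("scene",A(707,470),(.145,-.085)),("scene",A(55,324),(-.145,-.085)),
("side",B(63,212),(.145,.085)),("side",B(440,447),(-.145,.085)),("side",B(692,320),(-.145,-.085))]
P=np.array([hit(n,u,.012) for n,u,_ in L]);Q=np.array([q for *_,q in L])
def f(p):
    c,s=np.cos(p[2]),np.sin(p[2]);return (Q@np.array([[c,s],[-s,c]])+p[:2]-P).ravel()
r=least_squares(f,[.8,.1,1.4]);print(r.x,np.round(r.fun.reshape(-1,2)*1e3,1))
c,s=np.cos(r.x[2]),np.sin(r.x[2]);Rm=np.array([[c,-s],[s,c]])
for n,u in [("scene",A(187,140)),("scene",A(647,247)),("side",B(532,245))]:
    w=hit(n,u,.061);print(n,w,(w-r.x[:2])@Rm)
E
```

```text
[ 0.60434312 -0.03357903  1.49836911] [[-4.6 -4.5]
 [-4.5  0.5]
 [ 1.  -0.3]
 [-0.2 -6.1]
 [ 1.3  7.5]
 [ 1.6  1.6]
 [ 5.3  1.2]]
scene [ 0.60675351 -0.13711766] [-0.10309276 -0.00989653]
scene [0.62663676 0.0666424 ] [ 0.10157194 -0.01498278]
side [ 0.60698289 -0.13901204] [-0.10496557 -0.0102624 ]
```

Call:
move_arm([
  {"x": -0.037,"y": -0.031,"fingers": 1},
  {"x": -0.075,"y": -0.062,"fingers": 1},
  {"x": -0.113,"y": -0.093,"fingers": 1},
  {"x": -0.151,"y": -0.124,"fingers": 1},
  {"x": -0.188,"y": -0.155,"fingers": 1},
], force=60)

```text
validation failed for argument at $.pl...
```

Call:
move_arm([
  {"x": -0.037,"y": -0.031,"fingers": 1},
  {"x": -0.075,"y": -0.062,"fingers": 1},
  {"x": -0.113,"y": -0.093,"fingers": 1},
  {"x": -0.151,"y": -0.124,"fingers": 1},
  {"x": -0.188,"y": -0.155,"fingers": 1},
])

```text
validation failed for argument at $.pl...
```

Call:
move_arm([
  {"x": -0.037,"y": -0.031,"yaw": 0.12,"fingers": 1},
  {"x": -0.075,"y": -0.062,"yaw": 0.24,"fingers": 1},
  {"x": -0.113,"y": -0.093,"yaw": 0.36,"fingers": 1},
  {"x": -0.151,"y": -0.124,"yaw": 0.48,"fingers": 1},
  {"x": -0.188,"y": -0.155,"yaw": 0.6,"fingers": 1},
])

```text
validation failed for argument at $.pl...
```

Call:
move_arm([
  {"yaw": 0.14,"fingers": 1},
  {"yaw": 0.28,"fingers": 1},
  {"yaw": 0.42,"fingers": 1},
  {"yaw": 0.57,"fingers": 1},
  {"yaw": 0.59,"fingers": 1},
])

```text
validation failed for argument at $.pl...
```

Run:
```python
from h import *
import cv2
s=ctrl.get_state();im=ctrl.read_camera("wrist")
np.savez("w1.npz",eef_pos=s["eef_pos"],tcp_rot=s["tcp_rot"])
print(s)
cv2.imwrite("pics/w1.png",im[:,:,::-1]);cv2.imwrite("pics/w1b.png",cv2.resize(im[:,:,::-1],(800,600),interpolation=cv2.INTER_CUBIC))
```

```text
{'time': 0.15, 'qpos': array([ 9.64951099e-01,  2.87030727e-01,  1.57782940e+00, -1.97061190e-06,
        1.27860404e+00, -1.50014778e-01]), 'dq': array([ 0.00055606, -0.00261582, -0.00439928,  0.00031595, -0.00052349,
        0.00091024]), 'joint_efforts': array([ 1.01666756e-03, -4.06601143e+01, -2.93143684e+01, -1.25568617e-04,
        3.92827584e-03, -1.05183254e-06]), 'eef_pos': array([0.29683125, 0.6056665 , 0.23022535]), 'tcp_rot': array([ 2.25946778e-01,  9.74139198e-01, -8.70065355e-04, -3.44413643e-04]), 'contact_force': array([ 0.05860272, -0.66010408,  0.45002958]), 'wrist_torque': array([ 0.04730515,  0.04303336, -0.05421186]), 'finger_force': 0.0, 'opening': 0.9993293513625201}
```

View pics/w1b.png

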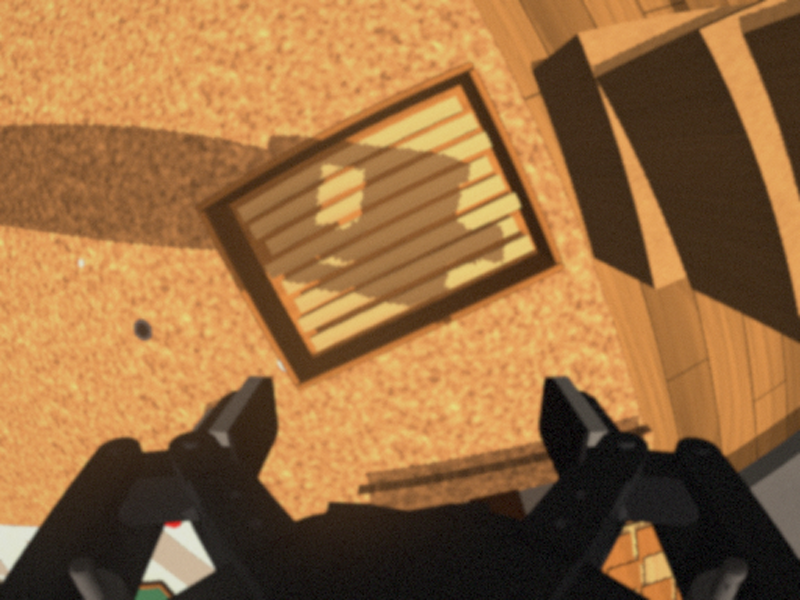

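The calls failed validation and the arm didn't move; the wrist view still shows the wood tray by the start pose. I'll resend with every key in each row.

Call:
move_arm([
  {"x": -0.038,"y": -0.032,"z": 0,"yaw": 0,"fingers": 1},
  {"x": -0.076,"y": -0.065,"z": -0.01,"yaw": 0,"fingers": 1},
  {"x": -0.114,"y": -0.098,"z": -0.01,"yaw": 0,"fingers": 1},
  {"x": -0.152,"y": -0.13,"z": -0.02,"yaw": 0,"fingers": 1},
  {"x": -0.19,"y": -0.163,"z": -0.02,"yaw": 0,"fingers": 1},
], force=60)

```text
time: 0.7
eef_pos: [0.3957, 0.377, 0.2525]
tcp_rot: [0.226, 0.974, 0.001, 0.001]
contact_force: [0.5, -0.0, 0.8]
opening: 0.144
finger_force: 0.0
```

Call:
move_arm([
  {"x": -0.038,"y": -0.032,"z": 0,"yaw": 0,"fingers": 1},
  {"x": -0.076,"y": -0.065,"z": -0.01,"yaw": 0,"fingers": 1},
  {"x": -0.114,"y": -0.098,"z": -0.01,"yaw": 0,"fingers": 1},
  {"x": -0.152,"y": -0.13,"z": -0.02,"yaw": 0,"fingers": 1},
  {"x": -0.19,"y": -0.163,"z": -0.02,"yaw": 0,"fingers": 1},
])

```text
time: 1.2
eef_pos: [0.4937, 0.149, 0.2727]
tcp_rot: [0.226, 0.974, 0.001, 0.001]
contact_force: [1.7, 0.9, 0.5]
opening: 0.001
finger_force: 0.0
```

Call:
move_arm([
  {"x": -0.038,"y": -0.032,"z": 0,"yaw": 0.12,"fingers": 1},
  {"x": -0.076,"y": -0.065,"z": 0,"yaw": 0.24,"fingers": 1},
  {"x": -0.114,"y": -0.098,"z": -0.01,"yaw": 0.36,"fingers": 1},
  {"x": -0.152,"y": -0.13,"z": -0.01,"yaw": 0.48,"fingers": 1},
  {"x": -0.19,"y": -0.163,"z": -0.01,"yaw": 0.6,"fingers": 1},
])

```text
time: 1.7
eef_pos: [0.5916, -0.0798, 0.2817]
tcp_rot: [0.506, 0.863, 0.0, 0.0]
contact_force: [1.1, -0.2, 0.7]
opening: 0.002
finger_force: 0.0
```

Call:
move_arm([
  {"x": 0,"y": 0,"z": 0,"yaw": 0.14,"fingers": 1},
  {"x": 0,"y": 0,"z": 0,"yaw": 0.28,"fingers": 1},
  {"x": 0,"y": 0,"z": 0,"yaw": 0.42,"fingers": 1},
  {"x": 0,"y": 0,"z": 0,"yaw": 0.56,"fingers": 1},
  {"x": 0,"y": 0,"z": 0,"yaw": 0.59,"fingers": 1},
])

```text
time: 2.2
eef_pos: [0.5909, -0.0778, 0.281]
tcp_rot: [0.734, 0.68, -0.0, -0.0]
contact_force: [0.0, 0.6, 0.6]
opening: -0.004
finger_force: 0.0
```

```bash
cat > snap.py <<'E'
from h import *
import cv2,sys
n=sys.argv[1]
s=ctrl.get_state();im=ctrl.read_camera("wrist")
np.savez(n+".npz",eef_pos=s["eef_pos"],tcp_rot=s["tcp_rot"])
print(s["time"],s["eef_pos"],s["tcp_rot"],s["contact_force"],s["qpos"])
cv2.imwrite(f"pics/{n}.png",cv2.resize(im[:,:,::-1],(800,600),interpolation=cv2.INTER_CUBIC))
E
python3 snap.py w2
```

```text
2.2 [ 0.5908748  -0.07776495  0.28096923] [ 7.33647580e-01  6.79530093e-01 -1.42915089e-04 -2.48078885e-04] [0.03530825 0.64184383 0.60545133] [-3.00981005e-01  7.92547995e-02  1.72346986e+00  2.49038529e-08
  1.33944059e+00 -2.24428633e-01]
```

View pics/w2.png

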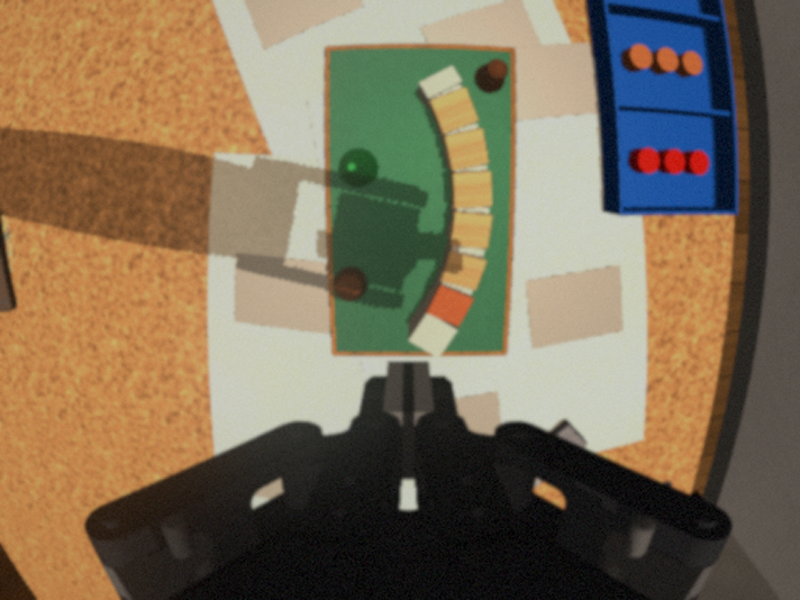

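The wrist view shows the whole row: white start centre at about (433,335), red tile at (449,305), and far white end at (441,82). I'll fit a 200 mm arc through the hinge lines.

Run:
```python
from h import *
from scipy.optimize import least_squares
s=dict(np.load("w2.npz"))
H=lambda u,v,z:hit("wrist",((u+.5)/1.5625-.5,(v+.5)/1.5625-.5),z,s)
P=np.array([H(u,v,.012) for u,v in[(325,46),(514,48),(507,353),(333,353)]])
print(P, [np.linalg.norm(P[i]-P[i-1]) for i in range(4)],P.mean(0))
px=[(433,335),(443,322),(458,289),(471,250),(473,209),(470,169),(462,130),(447,90),(441,82)]
sl=np.array([-.015,0]+[.032*k for k in range(1,6)]+[.191,.200])
W=np.array([H(u,v,.061) for u,v in px])
def arc(p,sl,r=.2):
    a=p[2]+sl/r   # heading angle, left turn
    return np.c_[p[0]+r*np.sin(a),p[1]-r*np.cos(a)]
f=lambda p:(arc(p,sl,*p[3:])-W).ravel()
for p0 in([.4,0,1],[.4,0,1,.2]):
    r=least_squares(f,p0,loss="soft_l1",f_scale=.002);print(r.x,np.round(f(r.x).reshape(-1,2)*1e3,1).tolist())
    if len(p0)==3: np.save("arc.npy",r.x)
p=np.load("arc.npy");print(arc(p,np.array([-.015,.029,.189,.2])),p[2]-.075,p[2]+1)
```

```text
[[ 0.53114731  0.11757361]
 [ 0.6983017   0.10418638]
 [ 0.67764682 -0.18104115]
 [ 0.51027219 -0.16780468]] [np.float64(0.2861407633341184), np.float64(0.16768961343640007), np.float64(0.2859744146604447), np.float64(0.1678972091669873)] [ 0.604342   -0.03177146]
[ 0.44492796 -0.02134965  1.00808359] [[-0.1, -1.5], [-0.5, 0.2], [0.6, 1.6], [-1.3, 0.8], [0.5, -0.2], [1.0, 0.3], [0.0, 0.9], [-0.4, -2.1], [0.0, -0.6]]
[ 0.44171425 -0.02105707  1.0150676   0.20301165] [[0.1, -1.6], [-0.4, 0.1], [0.6, 1.5], [-1.5, 0.8], [0.3, -0.1], [0.8, 0.3], [-0.0, 1.0], [-0.3, -2.0], [0.2, -0.5]]
[[ 0.60561988 -0.14042151]
 [ 0.6277318  -0.10248384]
 [ 0.63049072  0.05325907]
 [ 0.62610872  0.06334706]] 0.9330835859070319 2.008083585907032
```

```bash
cat > go.py <<'E'
from h import *
import sys
p=np.load("arc.npy");sx=float(sys.argv[1])
st=ctrl.get_state();M=R.from_quat(st["tcp_rot"]).as_matrix()
a=p[2]+sx/.2;t=np.array([p[0]+.2*np.sin(a),p[1]-.2*np.cos(a)])
d=np.r_[t-st["eef_pos"][:2],0]@M;h=np.arctan2(M[1,0],M[0,0])
print(st["time"],st["eef_pos"],"shift",d.round(4),"yaw",round(h-a,4),"F",st["contact_force"].round(2))
E
python3 go.py -0.016
```

```text
2.25 [ 0.59090277 -0.07769535  0.28102004] shift [-0.0623  0.0189 -0.    ] yaw 0.5674 F [-0.06 -0.23 -0.4 ]
```

Call:
move_arm([
  {"x": -0.0156,"y": 0.0047,"z": 0.03,"yaw": 0.14,"fingers": 1},
  {"x": -0.0312,"y": 0.0095,"z": 0.065,"yaw": 0.28,"fingers": 1},
  {"x": -0.0467,"y": 0.0142,"z": 0.1,"yaw": 0.42,"fingers": 1},
  {"x": -0.0623,"y": 0.0189,"z": 0.14,"yaw": 0.5674,"fingers": 1},
  {"x": -0.0623,"y": 0.0189,"z": 0.18,"yaw": 0.5674,"fingers": 1},
])

```text
time: 2.75
eef_pos: [0.6057, -0.1431, 0.1003]
tcp_rot: [0.895, 0.447, 0.0, 0.001]
contact_force: [-0.2, 1.1, -0.4]
opening: 0.001
finger_force: 0.0
```

```bash
python3 go.py -0.016; python3 snap.py w3
```

```text
2.75 [ 0.6057479  -0.14311757  0.10034364] shift [ 0.0011 -0.0017 -0.    ] yaw -0.0012 F [-0.2   1.14 -0.36]
2.75 [ 0.6057479  -0.14311757  0.10034364] [8.94513344e-01 4.47040049e-01 4.80687086e-04 9.17320438e-04] [-0.19890297  1.14016189 -0.35954599] [-3.94645942e-01  3.06988538e-01  1.80575319e+00 -5.51911092e-04
  1.02683428e+00  2.49527828e-01]
```

View pics/w3.png

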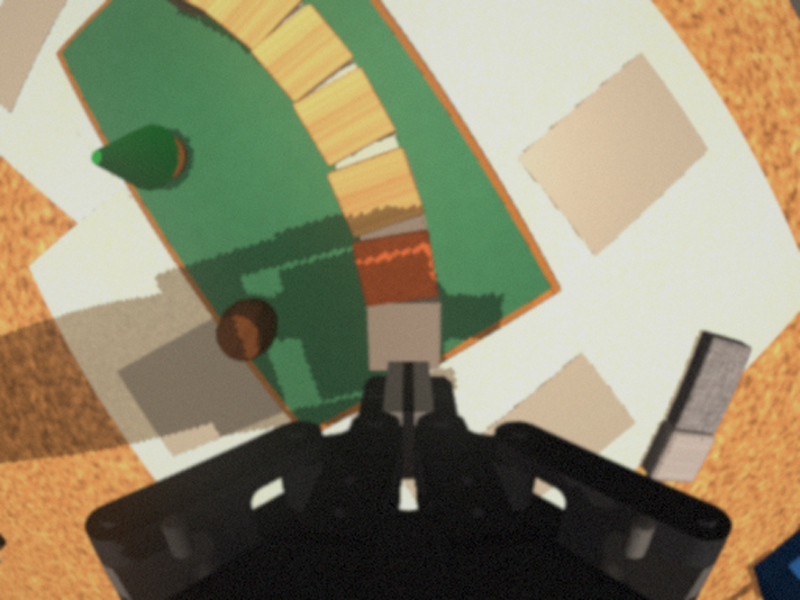

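The fingers (column 408) line up with the white start piece (366–441, rows 303–368). I'll check the along-row position against the hinge line at (404,304).

```bash
python3 - <<'E'
from h import *
s=dict(np.load("w3.npz"));p=np.load("arc.npy");M=R.from_quat(s["tcp_rot"]).as_matrix()
H=lambda u,v,z:hit("wrist",((u+.5)/1.5625-.5,(v+.5)/1.5625-.5),z,s)
for u,v in[(404,304),(404,366),(392,238),(371,166)]:
    w=H(u,v,.061);d=w-p[:2];a=np.arctan2(d[0],-d[1]);print(w,"r",np.hypot(*d),"s",(a-p[2])*.2,"tool",(np.r_[w-s["eef_pos"][:2],0]@M).round(4))
E
python3 go.py -0.016
```

```text
[ 0.61436092 -0.12778495] r 0.2000899800297335 s 0.0003652214100211993 tool [ 0.0174 -0.0023 -0.    ]
[ 0.5978154  -0.14966037] r 0.19959511580998662 s -0.027101389247078125 tool [-0.01   -0.0024 -0.    ]
[ 0.62686858 -0.10337859] r 0.1995773907581605 s 0.027829514010984813 tool [ 0.0445 -0.007  -0.    ]
[ 0.63756867 -0.07584019] r 0.20019905784670491 s 0.057410608366485816 tool [ 0.0729 -0.0149 -0.    ]
2.8 [ 0.60051637 -0.14043617  0.09172055] shift [ 0.0021  0.0041 -0.0001] yaw 0.0009 F [-3.36  0.28 -4.78]
```

Call:
move_arm([
  {"x": 0,"y": 0,"z": 0,"yaw": 0,"fingers": 1},
  {"x": 0,"y": 0,"z": 0,"yaw": 0,"fingers": 1},
  {"x": 0,"y": 0,"z": 0,"yaw": 0,"fingers": 1},
])

```text
time: 3.1
eef_pos: [0.6072, -0.1417, 0.1048]
tcp_rot: [0.894, 0.448, 0.002, 0.002]
contact_force: [0.3, -0.4, -0.5]
opening: -0.002
finger_force: 0.0
```

```bash
python3 go.py -0.016
```

```text
3.1 [ 0.60723936 -0.14165193  0.10478037] shift [-0.001 -0.002 -0.   ] yaw 0.0017 F [ 0.33 -0.39 -0.53]
```

Call:
move_arm([
  {"x": 0,"y": 0,"z": 0,"yaw": 0,"fingers": 1},
  {"x": 0,"y": 0,"z": 0,"yaw": 0,"fingers": 1},
  {"x": 0,"y": 0,"z": 0,"yaw": 0,"fingers": 1},
  {"x": 0,"y": 0,"z": 0,"yaw": 0,"fingers": 1},
  {"x": 0,"y": 0,"z": 0,"yaw": 0,"fingers": 1},
])

```text
time: 3.6
eef_pos: [0.6052, -0.1412, 0.1013]
tcp_rot: [0.894, 0.448, -0.0, -0.0]
contact_force: [-1.0, -0.0, -0.1]
opening: -0.001
finger_force: 0.0
```

```bash
python3 go.py -0.016
```

```text
3.6 [ 0.60516735 -0.14120901  0.10132709] shift [-0.0001 -0.0001  0.    ] yaw 0.0004 F [-0.99 -0.03 -0.06]
```

Call:
move_arm([
  {"x": 0,"y": 0,"z": 0.008,"yaw": 0,"fingers": 1},
  {"x": 0,"y": 0,"z": 0.018,"yaw": 0,"fingers": 1},
  {"x": 0,"y": 0,"z": 0.027,"yaw": 0,"fingers": 1},
  {"x": 0,"y": 0,"z": 0.033,"yaw": 0,"fingers": 1},
  {"x": 0,"y": 0,"z": 0.036,"yaw": 0,"fingers": 1},
])

```text
time: 4.1
eef_pos: [0.6045, -0.141, 0.0637]
tcp_rot: [0.894, 0.448, -0.001, -0.001]
contact_force: [-0.6, 0.3, 0.2]
opening: 0.003
finger_force: 0.0
```

Call:
move_arm([
  {"x": 0,"y": 0,"z": 0.0005,"yaw": 0,"fingers": 1},
  {"x": 0,"y": 0,"z": 0.001,"yaw": 0,"fingers": 1},
  {"x": 0,"y": 0,"z": 0.002,"yaw": 0,"fingers": 1},
  {"x": 0,"y": 0,"z": 0.003,"yaw": 0,"fingers": 1},
  {"x": 0,"y": 0,"z": 0.004,"yaw": 0,"fingers": 1},
])

```text
time: 4.6
eef_pos: [0.6054, -0.1413, 0.0615]
tcp_rot: [0.894, 0.448, 0.0, 0.0]
contact_force: [-0.2, -0.7, 0.2]
opening: -0.003
finger_force: 0.0
```

Call:
move_arm([
  {"x": 0,"y": 0,"z": 0.0003,"yaw": 0,"fingers": 1},
  {"x": 0,"y": 0,"z": 0.0006,"yaw": 0,"fingers": 1},
  {"x": 0,"y": 0,"z": 0.0006,"yaw": 0,"fingers": 1},
  {"x": 0,"y": 0,"z": 0.0006,"yaw": 0,"fingers": 1},
])

```text
time: 5.0
eef_pos: [0.6053, -0.1413, 0.061]
tcp_rot: [0.894, 0.448, -0.0, 0.0]
contact_force: [-0.7, 0.5, 1.9]
opening: 0.0
finger_force: 1.2
```

Contact at about 2 N. Pressing down slightly more, then starting the stroke.

Call:
move_arm([
  {"x": 0,"y": 0,"z": 0.0004,"yaw": 0,"fingers": 1},
  {"x": 0.001,"y": 0,"z": 0.0004,"yaw": -0.005,"fingers": 1},
  {"x": 0.003,"y": 0,"z": 0.0004,"yaw": -0.015,"fingers": 1},
  {"x": 0.006,"y": -0.0001,"z": 0.0004,"yaw": -0.03,"fingers": 1},
  {"x": 0.01,"y": -0.0003,"z": 0.0004,"yaw": -0.05,"fingers": 1},
])

```text
time: 5.5
eef_pos: [0.6115, -0.1334, 0.0606]
tcp_rot: [0.882, 0.471, 0.0, 0.001]
contact_force: [-1.5, -2.4, 4.3]
opening: 0.006
finger_force: 2.0
```

Call:
move_arm([
  {"x": 0.004,"y": 0,"z": 0,"yaw": -0.02,"fingers": 1},
  {"x": 0.008,"y": -0.0002,"z": 0,"yaw": -0.04,"fingers": 1},
  {"x": 0.012,"y": -0.0004,"z": 0,"yaw": -0.06,"fingers": 1},
  {"x": 0.016,"y": -0.0006,"z": 0,"yaw": -0.08,"fingers": 1},
  {"x": 0.02,"y": -0.001,"z": 0,"yaw": -0.1,"fingers": 1},
])

```text
time: 6.0
eef_pos: [0.6216, -0.1157, 0.0604]
tcp_rot: [0.858, 0.514, 0.0, 0.0]
contact_force: [-1.0, -3.0, 4.4]
opening: 0.002
finger_force: 2.2
```

```bash
python3 go.py 0.014
```

```text
6.0 [ 0.62161539 -0.1156677   0.06044478] shift [-0.0005 -0.0003 -0.    ] yaw 0.0021 F [-0.96 -3.01  4.4 ]
```

Call:
move_arm([
  {"x": 0.005,"y": -0.0001,"z": 0,"yaw": -0.025,"fingers": 1},
  {"x": 0.01,"y": -0.0003,"z": 0,"yaw": -0.05,"fingers": 1},
  {"x": 0.015,"y": -0.0006,"z": 0,"yaw": -0.075,"fingers": 1},
  {"x": 0.02,"y": -0.001,"z": 0,"yaw": -0.1,"fingers": 1},
  {"x": 0.0249,"y": -0.0016,"z": 0,"yaw": -0.125,"fingers": 1},
])

```text
time: 6.5
eef_pos: [0.632, -0.0928, 0.0604]
tcp_rot: [0.824, 0.567, 0.0, 0.0]
contact_force: [-0.8, -3.5, 5.0]
opening: -0.0
finger_force: 2.3
```

Call:
move_arm([
  {"x": 0.005,"y": -0.0001,"z": 0,"yaw": -0.025,"fingers": 1},
  {"x": 0.01,"y": -0.0003,"z": 0,"yaw": -0.05,"fingers": 1},
  {"x": 0.015,"y": -0.0006,"z": 0,"yaw": -0.075,"fingers": 1},
  {"x": 0.02,"y": -0.001,"z": 0,"yaw": -0.1,"fingers": 1},
  {"x": 0.0249,"y": -0.0016,"z": 0,"yaw": -0.125,"fingers": 1},
])

```text
time: 7.0
eef_pos: [0.6393, -0.0691, 0.0604]
tcp_rot: [0.787, 0.617, 0.0, 0.0]
contact_force: [-0.6, -3.7, 5.0]
opening: -0.002
finger_force: 2.4
```

```bash
python3 go.py 0.064
```

```text
7.0 [ 0.63932442 -0.06914402  0.06036553] shift [-0.0003 -0.0002 -0.    ] yaw 0.0023 F [-0.59 -3.68  5.05]
```

Tracking is good and the force is steady at about 5 N, so I'm continuing.

Call:
move_arm([
  {"x": 0.005,"y": -0.0001,"z": 0,"yaw": -0.025,"fingers": 1},
  {"x": 0.01,"y": -0.0003,"z": 0,"yaw": -0.05,"fingers": 1},
  {"x": 0.015,"y": -0.0006,"z": -0.0001,"yaw": -0.075,"fingers": 1},
  {"x": 0.02,"y": -0.001,"z": -0.0001,"yaw": -0.1,"fingers": 1},
  {"x": 0.0249,"y": -0.0016,"z": -0.0001,"yaw": -0.125,"fingers": 1},
])

```text
time: 7.5
eef_pos: [0.6436, -0.0444, 0.0604]
tcp_rot: [0.747, 0.665, 0.0, 0.0]
contact_force: [-0.4, -3.8, 4.3]
opening: 0.005
finger_force: 2.4
```

Call:
move_arm([
  {"x": 0.005,"y": -0.0001,"z": 0,"yaw": -0.025,"fingers": 1},
  {"x": 0.01,"y": -0.0003,"z": 0,"yaw": -0.05,"fingers": 1},
  {"x": 0.015,"y": -0.0006,"z": 0,"yaw": -0.075,"fingers": 1},
  {"x": 0.02,"y": -0.001,"z": 0,"yaw": -0.1,"fingers": 1},
  {"x": 0.0249,"y": -0.0016,"z": 0,"yaw": -0.125,"fingers": 1},
])

```text
time: 8.0
eef_pos: [0.6449, -0.0194, 0.0604]
tcp_rot: [0.704, 0.711, 0.0, 0.0]
contact_force: [0.7, -3.9, 3.5]
opening: 0.001
finger_force: 2.3
```

```bash
python3 go.py 0.114
```

```text
8.0 [ 0.64493984 -0.01942968  0.06041223] shift [-0.0005 -0.     -0.    ] yaw 0.0024 F [ 0.7  -3.95  3.49]
```

Call:
move_arm([
  {"x": 0.005,"y": -0.0001,"z": 0,"yaw": -0.025,"fingers": 1},
  {"x": 0.01,"y": -0.0003,"z": 0.0001,"yaw": -0.05,"fingers": 1},
  {"x": 0.015,"y": -0.0006,"z": 0.0001,"yaw": -0.075,"fingers": 1},
  {"x": 0.02,"y": -0.001,"z": 0.0001,"yaw": -0.1,"fingers": 1},
  {"x": 0.0249,"y": -0.0016,"z": 0.0001,"yaw": -0.125,"fingers": 1},
])

```text
time: 8.5
eef_pos: [0.6432, 0.0054, 0.0604]
tcp_rot: [0.658, 0.753, 0.0, 0.0]
contact_force: [0.2, -3.7, 4.6]
opening: -0.001
finger_force: 2.4
```

Call:
move_arm([
  {"x": 0.005,"y": -0.0001,"z": 0,"yaw": -0.025,"fingers": 1},
  {"x": 0.01,"y": -0.0003,"z": 0,"yaw": -0.05,"fingers": 1},
  {"x": 0.015,"y": -0.0006,"z": 0,"yaw": -0.075,"fingers": 1},
  {"x": 0.02,"y": -0.001,"z": 0,"yaw": -0.1,"fingers": 1},
  {"x": 0.0249,"y": -0.0016,"z": 0,"yaw": -0.125,"fingers": 1},
])

```text
time: 9.0
eef_pos: [0.6382, 0.0299, 0.0603]
tcp_rot: [0.61, 0.793, 0.0, 0.0]
contact_force: [0.3, -4.1, 5.9]
opening: 0.003
finger_force: 2.4
```

```bash
python3 go.py 0.164
```

```text
9.0 [0.63817591 0.02990252 0.06033541] shift [-0.0004  0.0001 -0.    ] yaw 0.0023 F [ 0.26 -4.08  5.92]
```

Call:
move_arm([
  {"x": 0.005,"y": -0.0001,"z": 0,"yaw": -0.025,"fingers": 1},
  {"x": 0.01,"y": -0.0003,"z": 0,"yaw": -0.05,"fingers": 1},
  {"x": 0.015,"y": -0.0006,"z": 0,"yaw": -0.075,"fingers": 1},
  {"x": 0.02,"y": -0.001,"z": 0,"yaw": -0.1,"fingers": 1},
  {"x": 0.0249,"y": -0.0016,"z": 0,"yaw": -0.125,"fingers": 1},
])

```text
time: 9.5
eef_pos: [0.6302, 0.0535, 0.0603]
tcp_rot: [0.559, 0.829, 0.0, 0.0]
contact_force: [0.5, -3.3, 5.4]
opening: 0.005
finger_force: 2.4
```

Call:
move_arm([
  {"x": 0.004,"y": -0.0001,"z": 0,"yaw": -0.02,"fingers": 1},
  {"x": 0.007,"y": -0.0001,"z": 0,"yaw": -0.035,"fingers": 1},
  {"x": 0.009,"y": -0.0002,"z": 0,"yaw": -0.045,"fingers": 1},
  {"x": 0.01,"y": -0.0003,"z": 0,"yaw": -0.05,"fingers": 1},
  {"x": 0.01,"y": -0.0003,"z": 0,"yaw": -0.05,"fingers": 1},
])

```text
time: 10.0
eef_pos: [0.6263, 0.0625, 0.0603]
tcp_rot: [0.539, 0.842, 0.0, -0.0]
contact_force: [2.4, -2.1, 5.8]
opening: 0.004
finger_force: 2.5
```

```bash
python3 go.py 0.199
```

```text
10.0 [0.62627629 0.06252359 0.06031697] shift [-0.0002  0.0002 -0.    ] yaw 0.0003 F [ 2.38 -2.13  5.81]
```

Stroke complete. Lifting clear, then backing up high to look.

Call:
move_arm([
  {"x": 0.0005,"y": 0,"z": -0.001,"yaw": 0,"fingers": 1},
  {"x": 0.0005,"y": 0,"z": -0.004,"yaw": 0,"fingers": 1},
  {"x": 0.0005,"y": 0,"z": -0.014,"yaw": 0,"fingers": 1},
  {"x": 0.0005,"y": 0,"z": -0.034,"yaw": 0,"fingers": 1},
  {"x": 0.0005,"y": 0,"z": -0.06,"yaw": 0,"fingers": 1},
])

```text
time: 10.5
eef_pos: [0.6238, 0.0634, 0.1186]
tcp_rot: [0.539, 0.842, -0.001, -0.003]
contact_force: [-0.9, -0.9, -0.2]
opening: 0.003
finger_force: 0.0
```

Call:
move_arm([
  {"x": -0.02,"y": 0,"z": -0.025,"yaw": 0,"fingers": 1},
  {"x": -0.05,"y": 0,"z": -0.05,"yaw": 0,"fingers": 1},
  {"x": -0.08,"y": 0,"z": -0.07,"yaw": 0,"fingers": 1},
  {"x": -0.1,"y": 0,"z": -0.085,"yaw": 0,"fingers": 1},
  {"x": -0.11,"y": 0,"z": -0.09,"yaw": 0,"fingers": 1},
])

```text
time: 11.0
eef_pos: [0.673, -0.0384, 0.2123]
tcp_rot: [0.539, 0.842, 0.001, 0.001]
contact_force: [0.6, 0.9, -0.3]
opening: 0.0
finger_force: 0.0
```

Call:
move_arm([
  {"x": 0,"y": 0,"z": 0,"yaw": 0,"fingers": 1},
  {"x": 0,"y": 0,"z": 0,"yaw": 0,"fingers": 1},
  {"x": 0,"y": 0,"z": 0,"yaw": 0,"fingers": 1},
  {"x": 0,"y": 0,"z": 0,"yaw": 0,"fingers": 1},
  {"x": 0,"y": 0,"z": 0,"yaw": 0,"fingers": 1},
])

```text
time: 11.5
eef_pos: [0.6717, -0.0363, 0.2095]
tcp_rot: [0.538, 0.843, -0.0, -0.001]
contact_force: [0.0, -0.4, -0.2]
opening: -0.001
finger_force: 0.0
```

```bash
python3 snap.py w4
python3 - <<'E'
from plant import ctrl
import cv2
im=ctrl.read_camera("side")[150:230,220:345,::-1]
a=cv2.resize(im,(600,384),interpolation=cv2.INTER_CUBIC)
w=cv2.imread("pics/w4.png")
cv2.imwrite("pics/f.png",a)
E
```

```text
11.5 [ 0.67169864 -0.03630915  0.20949609] [ 5.38490403e-01  8.42631330e-01 -2.11954971e-04 -6.94853260e-04] [ 0.02340328 -0.44993608 -0.22213733] [-2.04605568e-01  2.98876053e-01  1.60166233e+00  1.04244898e-04
  1.24250384e+00 -6.38146130e-01]
```

View pics/w4.png

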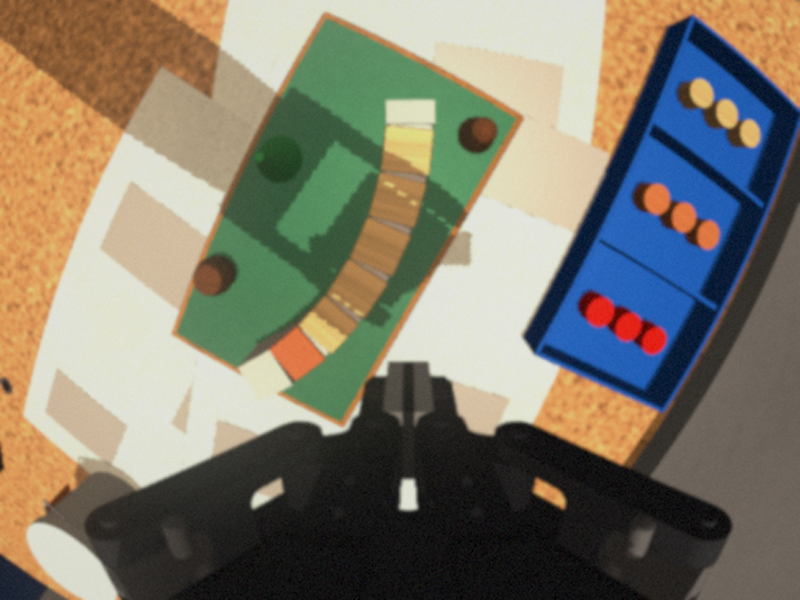

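View pics/f.png

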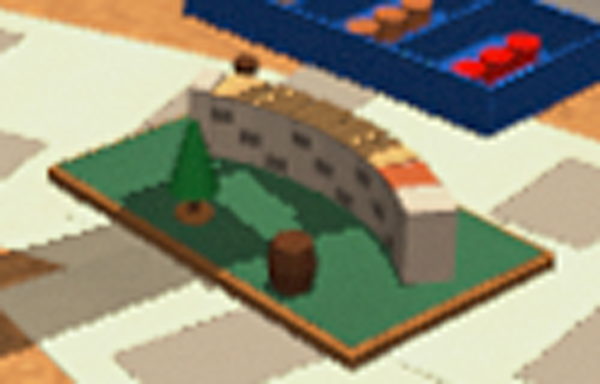

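Both views show an even, flat row from the red tile at (298,353) to tile 6 at (408,150). The sawtooth edge is gone, the figure, tree and barrel are still standing, and the hand is clear.

```bash
python3 -c "
from plant import ctrl
print(ctrl.sign_off())"
```

```text
the job is handed in; nothing more can be done
None
```

All six tiles were laid flat in one light stroke (readings of 6 N or less pressing down), nothing else was seen to move, the hand finished clear, and the job was handed in at about 11.6 s of the 38 s allowed.

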